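Change the wheels on the bench polisher

TASK

Turn the polisher's isolator handle off, then lift the worn (smaller) wheel off its spindle and set it down flat in the plywood tray. Fit every new polishing wheel lying on the bench onto a spindle of its own, pressing down and turning it until its cross-shaped bore drops over the splines and it sits flat, fully home on the flange; when all are on, turn the isolator back on, and leave the other things on the bench where they lie.

Things in the scene. Friction and masses are not known exactly. Their poses are not given: they have to be found in the camera images.
- isolator (a joint): Isolator handle on top of the grey switch box: value 0 = on, 1.22 rad = off; these are its stops. Seen from above it turns clockwise towards off and anticlockwise back to on, about a vertical axis. An over-centre spring (about 0.2 N m) snaps it to whichever end is nearer.
- isolator_grip (a point): Centre of the handle's black grip bar, on its axis, 84 mm above the bench; turns with it, x along the bar. Bar 76 mm long (x), 16 thick (y), 66 to 98 mm above the bench; below it a 52 mm round base on a 90 x 90 mm grey box 56 mm high, at the left or right of the bench.
- wheelA_c (a point): Centre of a polishing wheel, on its axis 42 mm above its underside; z up. Pale grey-brown felt disc 100 mm across, 24 thick; on it an aluminium hub 66 mm across up to 52 mm above the underside; on top a grip bar 60 mm long (x), 18 thick (y), from 52 to 84 mm. About 0.4 kg. Two or three of the new wheels A, B, C are present; an absent one has no pose.
- wheelB_c (a point): Same for another, identical wheel. All wheels: the hub is closed on top; the cross-shaped bore, open underneath only, is 46 mm deep. Its two crossed slots, 15 mm wide and 45 mm long, run along the wheel's x and y (along and across the grip bar), so it fits in every quarter turn.
- wheelC_c (a point): Same for another, identical wheel. A wheel whose bore is out of line rests on top of the splines, 20 mm too high; it drops when within about 0.06 rad of a quarter turn. Any wheel fits any free spindle.
- seat1 (a point): Centre of the seat of a polisher spindle (right one of three, seen from the robot): top of its 56 mm flange, 46 mm above the bench, where a fitted wheel's underside rests. From it rise splines in a cross (crossbars 42 mm long, 12 wide, 20 high), then a round pilot 18.4 mm across from 20 to 32 mm, tapering to 7 mm across at 42 mm above the seat.
- seat2 (a point): Same for the middle spindle. The angle of each spindle's cross differs and is NOT given by these points (their axes are those of the polisher's base): look, or feel for it by pressing and turning the wheel. The spindles are locked and do not turn.
- seat3 (a point): Same for the left spindle. The three spindles stand in a row 140 mm apart on a grey base 110 x 420 mm, 40 mm high.
- worn_c (a point): The worn wheel, fully home on one of the three spindles at the start. Same hub, bore, grip bar and heights as the others and the same point (on its axis, 42 mm above its underside, x along the bar), but its felt disc is worn down to 76 mm across. Lift it straight up at least 45 mm to clear the spindle. About 0.4 kg.
- tray: Shallow square plywood tray, fixed to the bench on the side opposite the switch box: 130 x 130 mm outside, 120 x 120 inside, floor 5 mm and rim 30 mm above the bench. Origin at the centre of its underside. The worn wheel goes here.
- punch1: Bystander, to be left alone: short steel punch, 120 mm long and 14 mm thick, lying among the wheels.
- punch2: Bystander, to be left alone: another such punch.
Mind the look-alikes: they are no part of the job. What is shaped like the part that bears wheelC_c but orange or yellow is not meant.

How it is judged:
On the way, in this order (a step that is already met when the one before it is completed fails the run):
1. the isolator has been turned off, before the worn wheel is taken off (value of joint isolator above 1.07 rad and distance of worn_c from where it was at the start of the episode below 0.03 m), for 0.2 s.
2. the worn wheel lies in the tray and every new wheel present is fully home on a spindle, with the isolator still off (x of worn_c in the frame of tray between -0.035 and 0.035 m and y of worn_c in the frame of tray between -0.035 and 0.035 m and z of worn_c in the frame of tray below 0.055 m and angle between worn_c's own z axis and vertical below 0.1 rad and ((horizontal distance between wheelA_c and seat1 below 0.005 m and z of wheelA_c in the frame of seat1 below 0.047 m and angle between wheelA_c's own z axis and vertical below 0.1 rad) or (horizontal distance between wheelA_c and seat2 below 0.005 m and z of wheelA_c in the frame of seat2 below 0.047 m and angle between wheelA_c's own z axis and vertical below 0.1 rad) or (horizontal distance between wheelA_c and seat3 below 0.005 m and z of wheelA_c in the frame of seat3 below 0.047 m and angle between wheelA_c's own z axis and vertical below 0.1 rad)) and ((horizontal distance between wheelB_c and seat1 below 0.005 m and z of wheelB_c in the frame of seat1 below 0.047 m and angle between wheelB_c's own z axis and vertical below 0.1 rad) or (horizontal distance between wheelB_c and seat2 below 0.005 m and z of wheelB_c in the frame of seat2 below 0.047 m and angle between wheelB_c's own z axis and vertical below 0.1 rad) or (horizontal distance between wheelB_c and seat3 below 0.005 m and z of wheelB_c in the frame of seat3 below 0.047 m and angle between wheelB_c's own z axis and vertical below 0.1 rad)) and ((horizontal distance between wheelC_c and seat1 below 0.005 m and z of wheelC_c in the frame of seat1 below 0.047 m and angle between wheelC_c's own z axis and vertical below 0.1 rad) or (horizontal distance between wheelC_c and seat2 below 0.005 m and z of wheelC_c in the frame of seat2 below 0.047 m and angle between wheelC_c's own z axis and vertical below 0.1 rad) or (horizontal distance between wheelC_c and seat3 below 0.005 m and z of wheelC_c in the frame of seat3 below 0.047 m and angle between wheelC_c's own z axis and vertical below 0.1 rad)) and value of joint isolator above 1.07 rad), for 0.2 s.
At the end, for the whole second after the job is handed in: The worn wheel lies flat in the tray, its axis within 35 mm of the middle each way. Every new wheel present is on its own spindle: underside within 5 mm of the flange, 5 mm off-centre and 0.1 rad tilt at most. The isolator is on (below 0.15 rad) (x of worn_c in the frame of tray between -0.035 and 0.035 m and y of worn_c in the frame of tray between -0.035 and 0.035 m and z of worn_c in the frame of tray below 0.055 m and angle between worn_c's own z axis and vertical below 0.1 rad and ((horizontal distance between wheelA_c and seat1 below 0.005 m and z of wheelA_c in the frame of seat1 below 0.047 m and angle between wheelA_c's own z axis and vertical below 0.1 rad) or (horizontal distance between wheelA_c and seat2 below 0.005 m and z of wheelA_c in the frame of seat2 below 0.047 m and angle between wheelA_c's own z axis and vertical below 0.1 rad) or (horizontal distance between wheelA_c and seat3 below 0.005 m and z of wheelA_c in the frame of seat3 below 0.047 m and angle between wheelA_c's own z axis and vertical below 0.1 rad)) and ((horizontal distance between wheelB_c and seat1 below 0.005 m and z of wheelB_c in the frame of seat1 below 0.047 m and angle between wheelB_c's own z axis and vertical below 0.1 rad) or (horizontal distance between wheelB_c and seat2 below 0.005 m and z of wheelB_c in the frame of seat2 below 0.047 m and angle between wheelB_c's own z axis and vertical below 0.1 rad) or (horizontal distance between wheelB_c and seat3 below 0.005 m and z of wheelB_c in the frame of seat3 below 0.047 m and angle between wheelB_c's own z axis and vertical below 0.1 rad)) and ((horizontal distance between wheelC_c and seat1 below 0.005 m and z of wheelC_c in the frame of seat1 below 0.047 m and angle between wheelC_c's own z axis and vertical below 0.1 rad) or (horizontal distance between wheelC_c and seat2 below 0.005 m and z of wheelC_c in the frame of seat2 below 0.047 m and angle between wheelC_c's own z axis and vertical below 0.1 rad) or (horizontal distance between wheelC_c and seat3 below 0.005 m and z of wheelC_c in the frame of seat3 below 0.047 m and angle between wheelC_c's own z axis and vertical below 0.1 rad)) and value of joint isolator below 0.15 rad and linear speed of worn below 0.02 m/s); the robot touches nothing.
It fails at once if the punch1 is moved more than 60 mm (distance of punch1 from where it was at the start of the episode above 0.06 m).
It fails at once if the punch2 is moved more than 60 mm (distance of punch2 from where it was at the start of the episode above 0.06 m).
Of wheelA, wheelB, wheelC only 2 to 3 are there at a start; the rules pass over those that are not, and their reading is None.
At some moment in a run one of wheelA, wheelB, wheelC may be knocked a few centimetres aside while the robot is not near it.
Once in a run the grip may slacken for a moment while it holds something.
It also fails if it takes over 210 s, if anything falls off the work surface, if the arm or the gripper's body presses on something with over 40 N, if the wrist force passes 120 N, or if a joint passes its speed limit or range.

ROBOT

A 6-joint arm with a two-finger parallel gripper is mounted at the origin on the work surface. World frame = base frame: x ahead of the robot, y to its left, z up, the work surface at z = 0. Lengths are in m, angles in rad, forces in N, time in s.
With the tool pointing down it reaches from about 0.35 to 0.8 m from the base axis. Payload 7.3 kg.
Tool frame: the origin (TCP) lies at the very end of the fingers, on their centre line; the grasp point (between the pads) lies 19 mm behind it (env.grip_depth is the distance from the TCP to the grasp point, in m); z points along the fingers, y is the line along which they close (so a half turn about z gives the same grasp; the last joint's range is limited). The gripper opens to 85 mm and grips with 20 to 120 N. Pads are 22 mm wide; open, the fingers measure 114 mm over their backs; the gripper's body (76 mm by 85 mm) begins 54 mm behind the grasp point. The pads swing forward as they close: fully open they stand 13 mm farther back than shut.
Start: joints at [-1.287, 0.342, 1.524, -0, 1.275, -0.146], TCP at [0.219, -0.477, 0.231] pointing down, gripper open.
Joint ranges: [-2.53, 2.53], [-0.77, 2.02], [0.04, 2.7], [-1, 4.14], [0.28, 2.66], [-3.11, 3.11]. Speed limits (rad/s): [2.57, 2.57, 3.14, 3.14, 3.14, 3.14].

INTERFACE

Orientations are given as a unit quaternion [x, y, z, w].
In Python, from rig import env, imaging, ticket gives the robot as it stands. The module is installed in compiled form; this text tells all that it offers.
- The arm moves only by the tool play_rows, never from a script. Its argument "motion" is one flat list of numbers, 7 for each row, row after row: the gripper's target within -1 to 1 (fully open at 1, half-way at 0, shut at -1), then the shift along the world's x, y, z each as a share of 0.12 m, from -1 to 1, then the turn, a rotation vector about the world's x, y, z each as a share of 90 degrees, from -1 to 1. A call has 1 to 10 rows; each row is the pose to reach, as a shift and turn from the pose commanded when the call began; what a row does not reach only later rows make up. A row lasts 1/12 s, in which the tool goes at most 41.7 mm and 7.16 degrees, less where a joint would pass 70% of its speed; a pose out of reach is approached as far as the arm can. A call with a number of a shift or a turn outside -1 to 1 is refused whole. A call with a gripper value outside its range is refused whole. The fingers move at their own pace and stop on an object; the grip force is fixed at half the most. Time passes only in rows, so rows that repeat a pose let the fingers close. It gives the time, the measured TCP pose, the force, the opening and the grip force at its end, in the units of the state.
- env.state(): the state, without advancing time (a new reading comes with each control period).
- imaging.get_image(name): name is "scene" or "top"; returns (picture, depth): 384x512x3 uint8, red, green, blue; 384x512 float32, m along the optical axis (not along the pixel's ray), 0 where there is no reading.
- imaging.camera_info(name): a dict with "fx", "fy", "cx", "cy" (pixels), "k1" (the pictures are not rectified: a ray, as slopes to the right and down, at radius r is drawn at 1 + k1 r^2 times it, then the intrinsics apply), "rvec" (rotation vector, rad) and "tvec" (3), from world to camera coordinates, as OpenCV has them. Camera axes: x right, y down, z forward; pixel columns grow to the right and rows downward; lengths in m; the calibration is good to about 2 mm. A picture is of the moment at which its call begins. camera_info takes no time and is no camera call.
- ticket.sign_off(): hands the job in; it is judged then, once.
The state is a dict: "time_s": time; "joint_pos": joint angles; "qvel": joint speeds; "tau": joint torques, N m; "eef_pos": TCP position; "eef_rot": TCP orientation; "contact_force": force on the tool from outside, world axes, zero at the start; "ft_torque": the same for the moment, N m; "grip_width": finger opening in m; "grasp_force": force on a finger pad.
Only numpy, scipy, OpenCV 4.12 (cv2) and the standard library are available. Lean on these libraries where they do the work, as an engineer would, in place of code of your own. Each camera call takes 0.05 s, during which the arm holds its last target. There are 200 camera calls.

## Working session

There is one attempt and no reset: what is moved stays moved. The work goes in short steps, Python scripts to look and compute and a tool call to move; the robot and the scene stay as the last step left them, time stands still between calls to the robot, and variables do not carry over. Pictures are saved under pics/ and viewed, at most 14 in all, crops included, and the job is handed in when it is done.

Besides the shell and the picture viewer there is one more tool, called after ">>>" as name(argument=value, ...), one argument or row to a line, values as JSON. play_rows: Moves the arm, as the interface text tells. Its arguments: {"type":"object","properties":{"motion":{"type":"array","items":{"type":"number","minimum":-1,"maximum":1}}},"required":["motion"]}

```bash
mkdir -p pics; cat > h.py <<'E'
from rig import env, imaging, ticket
import numpy as np, cv2
def cam(n):
    c=imaging.camera_info(n);R=cv2.Rodrigues(np.array(c["rvec"],float))[0];t=np.array(c["tvec"],float).ravel()
    K=np.array([[c["fx"],0,c["cx"]],[0,c["fy"],c["cy"]],[0,0,1]]);return c,K,np.array([c["k1"],0,0,0,0.]),R,t
def ray(n,uv):
    c,K,d,R,t=cam(n);p=cv2.undistortPoints(np.array(uv,float).reshape(-1,1,2),K,d).reshape(-1,2)
    return -R.T@t,np.c_[p,np.ones(len(p))]@R
def onplane(n,uv,z):
    o,r=ray(n,uv);return o+r*((z-o[2])/r[:,2])[:,None]
def cloud(n,depth):
    v,u=np.mgrid[:384,:512];o,r=ray(n,np.c_[u.ravel(),v.ravel()])
    return (o+r*depth.ravel()[:,None]).reshape(384,512,3)
def proj(n,P):
    c,K,d,R,t=cam(n);return cv2.projectPoints(np.array(P,float).reshape(-1,1,3),cv2.Rodrigues(R)[0],t,K,d)[0].reshape(-1,2)
def shot(n,f=None):
    im,d=imaging.get_image(n)
    if f: cv2.imwrite('pics/'+f,cv2.cvtColor(im,cv2.COLOR_RGB2BGR))
    return im,d
E
python3 - <<'E'
from h import *
for n in("scene","top"):
    im,d=shot(n); np.savez('pics/'+n,im=im,d=d)
    cv2.imwrite(f'pics/{n}0.png',cv2.resize(im[:,:,::-1],(800,600),interpolation=cv2.INTER_CUBIC))
    c,K,_,R,t=cam(n);print(n,-R.T@t,R[2],c["k1"])
    P=cloud(n,d);ok=d>0;print(ok.mean())
s=env.state();print(s)
E
```

```text
scene [ 1.32877578 -0.79560319  1.10054773] [-0.56863718  0.48438317 -0.66484938] 0.029338576330358957
0.9962107340494791
top [ 0.32535102 -0.08252756  1.03842193] [ 0.1616127   0.00370627 -0.9868473 ] 0.00195740723512787
0.9961039225260416
{'time_s': 0.1, 'joint_pos': array([-1.28702480e+00,  3.42652113e-01,  1.52495407e+00,  1.62547227e-05,
        1.27543457e+00, -1.45978104e-01]), 'qvel': array([-0.00119544, -0.00174553, -0.00061234,  0.00045051, -0.00051005,
        0.00156565]), 'tau': array([ 1.93728396e-03, -4.34447587e+01, -2.46491700e+01, -4.55704117e-05,
        4.66532452e-03, -2.65468202e-05]), 'eef_pos': array([ 0.21866465, -0.4768747 ,  0.23068459]), 'eef_rot': array([ 9.77003344e-01,  2.13222750e-01, -4.20901018e-05, -7.22869696e-04]), 'contact_force': array([ 0.92498728, -0.67731653, -0.008677  ]), 'ft_torque': array([-0.03626278,  0.02089718,  0.03285299]), 'grasp_force': 0.0, 'grip_width': 0.08555233311493414}
```

View pics/top0.png

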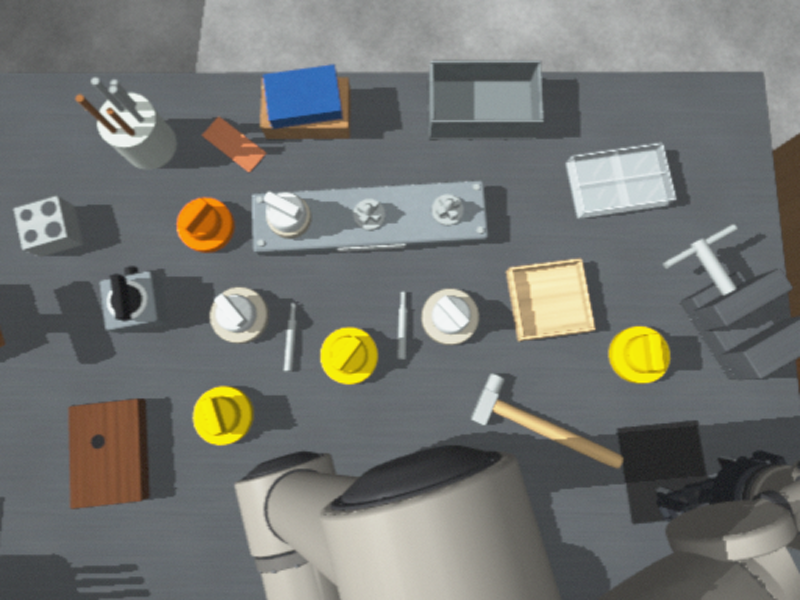

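View pics/scene0.png

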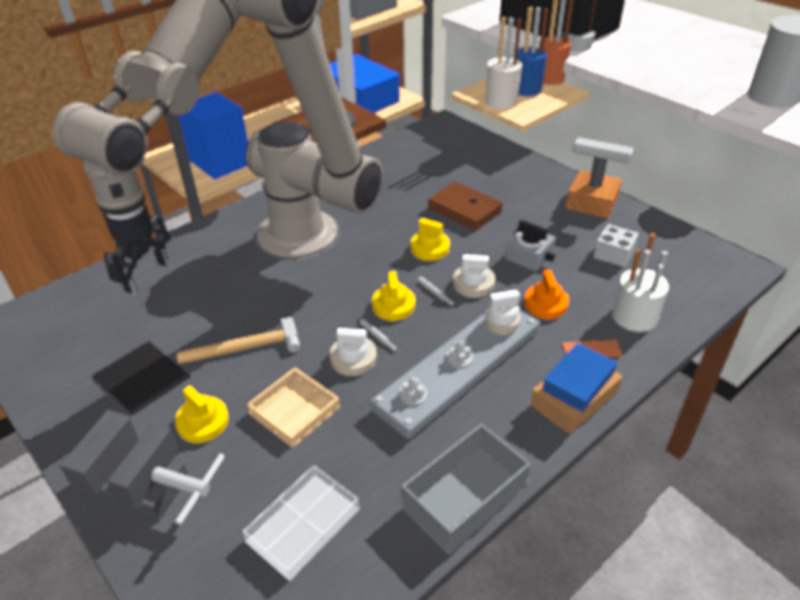

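The top view, in its 800x600 pixels, shows these candidates:
- **New wheels (grey-brown felt):** (238,313) and (450,315).
- **Worn wheel:** (287,212), on the left spindle.
- **Free spindles:** (370,212) and (448,208).
- **Isolator:** (127,298).
- **Tray:** (551,299).
- **Look-alikes:** yellow wheels at (222,415), (349,355) and (640,354), orange at (205,224), plus the glass and grey boxes.
- **Punches:** (291,335) and (403,325).

The scene view shows no third felt wheel, so there are two to fit.

```bash
python3 - <<'E'
from h import *
n="top";z=np.load('pics/top.npz');im,d=z['im'],z['d'];P=cloud(n,d)
s=512/800
def bar(px,lo,hi,r=26):
    u,v=px[0]*s,px[1]*s
    vv,uu=np.mgrid[:384,:512]
    m=(np.hypot(uu-u,vv-v)<r)&(P[...,2]>lo)&(P[...,2]<hi)
    m=m.astype(np.uint8);k,l,st,ce=cv2.connectedComponentsWithStats(m)
    if k<2:return None
    i=1+np.argmax(st[1:,4]);q=P[l==i]
    rc=cv2.minAreaRect((q[:,:2]*1000).astype(np.float32));c=q[:,:2].mean(0)
    w,V=np.linalg.eigh(np.cov(q[:,:2].T));a=np.degrees(np.arctan2(V[1,1],V[0,1]))
    return len(q),c.round(4),np.median(q[:,2]).round(4),'pca',a.round(1),'rect',np.round(rc[0],1),np.round(rc[1],1),round(rc[2],1)
for nm,px,lo,hi in[("W1",(238,310),.076,.095),("W2",(452,312),.076,.095),("worn",(287,208),.12,.14),("iso",(125,297),.088,.11),("s2",(370,212),.06,.1),("s1",(448,208),.06,.1),("tray",(551,299),.022,.04),("s2f",(370,212),.043,.052),("s1f",(448,208),.043,.052)]:
    print(nm,bar(px,lo,hi,60 if nm=="tray" else 26))
for nm,px in [("p1",(291,335)),("p2",(403,325))]:print(nm,bar(px,.006,.03,30))
# base plate
m=((P[...,2]>.034)&(P[...,2]<.044)).astype(np.uint8);k,l,st,ce=cv2.connectedComponentsWithStats(m)
for i in range(1,k):
    if st[i,4]>1500:
        q=P[l==i][:,:2]*1000;print(st[i,4],cv2.minAreaRect(q.astype(np.float32)))
c=im[110:166,165:315,::-1];cv2.imwrite('pics/crop1.png',cv2.resize(c,None,fx=5.3,fy=5.3,interpolation=cv2.INTER_CUBIC))
c=im[165:235,55:320,::-1];cv2.imwrite('pics/crop2.png',cv2.resize(c,None,fx=3,fy=3,interpolation=cv2.INTER_CUBIC))
E
```

```text
W1 (161, array([0.4696, 0.1897]), np.float64(0.0835), 'pca', np.float64(-139.2), 'rect', array([470.4, 190.6]), array([60. , 17.7]), 41.1)
W2 (163, array([ 0.4673, -0.1836]), np.float64(0.0832), 'pca', np.float64(-136.8), 'rect', array([ 468. , -183.6]), array([58.9, 18. ]), 42.7)
worn (176, array([0.6375, 0.0987]), np.float64(0.1295), 'pca', np.float64(62.1), 'rect', array([638.6,  99.1]), array([59.5, 18.7]), 62.3)
iso (221, array([0.4907, 0.3715]), np.float64(0.0972), 'pca', np.float64(-167.7), 'rect', array([491.1, 372.9]), array([76.1, 18.2]), 12.5)
s2 (129, array([ 0.6458, -0.0402]), np.float64(0.0672), 'pca', np.float64(100.9), 'rect', array([647.1, -40.2]), array([36.7, 36.4]), 7.8)
s1 (129, array([ 0.6543, -0.1788]), np.float64(0.0674), 'pca', np.float64(52.1), 'rect', array([ 656.4, -179.6]), array([34.5, 38.4]), 73.6)
tray (406, array([ 0.4993, -0.3635]), np.float64(0.0292), 'pca', np.float64(97.3), 'rect', array([ 498.5, -362.2]), array([130.2, 130.9]), 7.4)
s2f (147, array([ 0.6391, -0.0416]), np.float64(0.046), 'pca', np.float64(101.6), 'rect', array([642. , -41.6]), array([56.1, 54.2]), 14.2)
s1f (148, array([ 0.6498, -0.1775]), np.float64(0.0463), 'pca', np.float64(73.9), 'rect', array([ 653.7, -176.4]), array([61.1, 50. ]), 77.4)
p1 (225, array([0.4571, 0.156 ]), np.float64(0.0235), 'pca', np.float64(159.7), 'rect', array([457.7, 156.7]), array([27. , 82.9]), 70.9)
p2 (242, array([ 0.4591, -0.1529]), np.float64(0.0238), 'pca', np.float64(-167.8), 'rect', array([ 461.6, -154.3]), array([92.3, 38.6]), 12.7)
4225 ((646.5512084960938, -40.254241943359375), (112.02243041992188, 419.6474609375), 3.446500062942505)
2107 ((233.95155334472656, 403.3166809082031), (168.51356506347656, 122.64989471435547), 6.520811557769775)
```

View pics/crop1.png

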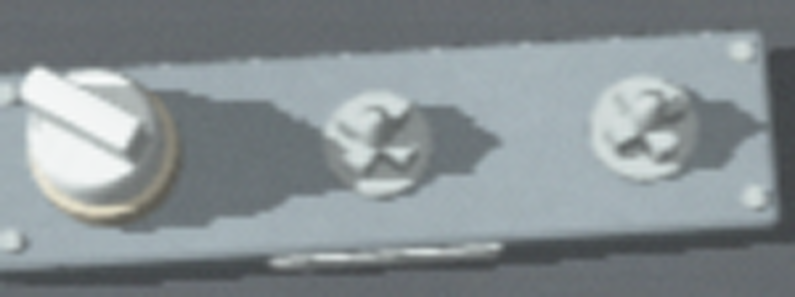

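View pics/crop2.png

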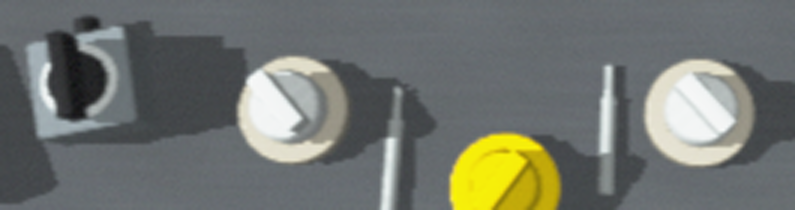

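Crop 1 shows the worn wheel on the left spindle and two bare spindles, whose crosses read as an X. Crop 2 confirms two felt wheels with light bars, at about (290,108) and (700,108), the isolator bar at (63,75), the punches, and a yellow decoy. Next I move to the isolator.

>>> play_rows(
  motion=[1,1,1,0,0,0,0.267,1,1,1,0,0,0,0.267,1,1,1,0,0,0,0.267,1,1,1,0,0,0,0.267,1,1,1,0,0,0,0.267],
)

```text
time_s: 0.52
eef_pos: [0.3423, -0.3524, 0.2311]
eef_rot: [0.91, 0.415, 0.001, -0.001]
contact_force: [0.3, -0.3, -0.4]
grip_width: 0.0852
grasp_force: 0.0
```

>>> play_rows(
  motion=[1,1,1,0,0,0,0.267,1,1,1,0,0,0,0.267,1,1,1,0,0,0,0.267,1,1,1,0,0,0,0.267,1,1,1,0,0,0,0.267],
)

```text
time_s: 0.93
eef_pos: [0.4622, -0.2327, 0.231]
eef_rot: [0.803, 0.595, 0.001, -0.0]
contact_force: [-0.9, -0.1, -0.5]
grip_width: 0.0856
grasp_force: 0.0
```

>>> play_rows(
  motion=[1,0.27,1,0,0,0,0.267,1,0.27,1,0,0,0,0.267,1,0.27,1,0,0,0,0.267,1,0.27,1,0,0,0,0.267],
)

```text
time_s: 1.27
eef_pos: [0.4919, -0.1115, 0.231]
eef_rot: [0.66, 0.751, 0.001, -0.001]
contact_force: [0.2, -0.4, -0.2]
grip_width: 0.0853
grasp_force: 0.0
```

>>> play_rows(
  motion=[1,0,1,0,0,0,0.267,1,0,1,0,0,0,0.267,1,0,1,0,0,0,0.267,1,0,1,0,0,0,0.267],
)

```text
time_s: 1.6
eef_pos: [0.4904, 0.0078, 0.2311]
eef_rot: [0.49, 0.872, 0.001, -0.001]
contact_force: [-0.4, -0.6, -0.2]
grip_width: 0.0851
grasp_force: 0.0
```

>>> play_rows(
  motion=[1,0,1,0,0,0,0.267,1,0,1,0,0,0,0.267,1,0,1,0,0,0,0.267,1,0,1,0,0,0,0.267],
)

```text
time_s: 1.93
eef_pos: [0.4905, 0.1277, 0.231]
eef_rot: [0.298, 0.955, 0.001, -0.001]
contact_force: [-1.0, -0.2, -0.5]
grip_width: 0.0855
grasp_force: 0.0
```

>>> play_rows(
  motion=[1,0,1,0,0,0,0.267,1,0,1,0,0,0,0.267,1,0,1,0,0,0,0.267,1,0,1,0,0,0,0.267],
)

```text
time_s: 2.27
eef_pos: [0.4906, 0.2478, 0.2308]
eef_rot: [0.093, 0.996, 0.001, -0.0]
contact_force: [-1.0, -0.3, -0.3]
grip_width: 0.0857
grasp_force: 0.0
```

>>> play_rows(
  motion=[1,0,1,0,0,0,0.267,1,0,1,0,0,0,0.267,1,0,1,0,0,0,0.267,1,0,1,0,0,0,0.267,1,0,1,0,0,0,0.267,1,0,1,0,0,0,0.267],
)

```text
time_s: 2.77
eef_pos: [0.4911, 0.3622, 0.2307]
eef_rot: [-0.111, 0.994, -0.0, -0.001]
contact_force: [0.5, 0.5, -0.5]
grip_width: 0.0851
grasp_force: 0.0
```

```bash
cat >> h.py <<'E'
def yaw(q):
    from scipy.spatial.transform import Rotation as R
    x=R.from_quat(q).as_matrix()[:,0];return np.degrees(np.arctan2(x[1],x[0]))
def go(x,y,z,b):
    s=env.state();p=s['eef_pos'];a=yaw(s['eef_rot']);r=(b-a+180)%360-180
    print('t',round(s['time_s'],1),'at',p.round(4),round(a,2),'q1,q6',s['joint_pos'][[0,5]].round(2),'w',round(s['grip_width'],4),'rows',((np.array([x,y,z])-p)/.12).round(3),'turn',round(r/90,3))
E
python3 - <<'E'
from h import *
go(.491,.3727,.071,192.4)
z=np.load('pics/top.npz');P=cloud('top',z['d'])
z2=np.load('pics/scene.npz');P2=cloud('scene',z2['d'])
for c in[(.6466,-.0403),(.655,-.180)]:
  for Q,n in((P,'top'),(P2,'scene')):
    q=Q.reshape(-1,3);dx=q[:,:2]-np.array(c);r=np.hypot(*dx.T);m=(q[:,2]>.0625)&(q[:,2]<.0685)&(r<.024)&(r>.008)
    a=np.arctan2(dx[m,1],dx[m,0]);f=(r[m]**2*np.exp(4j*a)).sum()/(r[m]**2).sum();print(n,m.sum(),np.degrees(np.angle(f))/4,abs(f))
E
```

```text
t 2.8 at [0.4911 0.3622 0.2307] -167.28 q1,q6 [ 0.51 -1.28] w 0.0851 rows [-1.00e-03  8.80e-02 -1.33e+00] turn -0.004
top 68 -34.19578727745232 0.6292702143618599
scene 39 -30.545808489611762 0.4433570850146639
top 71 29.51177647175512 0.6273522286320125
scene 36 25.17071326186542 0.5897918898128806
```

>>> play_rows(
  motion=[1,0,0.088,-0.9,0,0,-0.004,1,0,0.088,-0.9,0,0,-0.004,1,0,0.088,-0.9,0,0,-0.004,1,0,0.088,-0.9,0,0,-0.004],
)

```text
time_s: 3.1
eef_pos: [0.4885, 0.3701, 0.1174]
eef_rot: [-0.107, 0.994, -0.002, -0.005]
contact_force: [-1.1, -0.5, -0.9]
grip_width: 0.0857
grasp_force: 0.0
```

>>> play_rows(
  motion=[1,0,0,-0.43,0,0,0,1,0,0,-0.43,0,0,0,1,0,0,-0.43,0,0,0,-1,0,0,-0.43,0,0,0,-1,0,0,-0.43,0,0,0,-1,0,0,-0.43,0,0,0,-1,0,0,-0.43,0,0,0,-1,0,0,-0.43,0,0,0,-1,0,0,-0.43,0,0,0,-1,0,0,-0.43,0,0,0],
)

```text
time_s: 3.93
eef_pos: [0.4913, 0.3744, 0.0729]
eef_rot: [-0.108, 0.994, 0.001, 0.001]
contact_force: [-3.0, 2.1, 5.9]
grip_width: 0.015
grasp_force: 60.2
```

```bash
python3 - <<'E'
from h import *
go(.491,.3727,.071,192.4);s=env.state();print(s['contact_force'],s['ft_torque'],s['grasp_force'])
E
```

```text
t 3.9 at [0.4913 0.3744 0.0729] -167.56 q1,q6 [ 0.53 -1.26] w 0.015 rows [-0.003 -0.014 -0.016] turn -0.0
[-2.95239124  2.14249519  5.94620413] [ 0.47312669  0.31250058 -0.40282848] 60.159666538238525
```

>>> play_rows(
  motion=[-1,0,0,0,0,0,-0.06,-1,0,0,0,0,0,-0.13,-1,0,0,0,0,0,-0.2,-1,0,0,0,0,0,-0.27,-1,0,0,0,0,0,-0.34,-1,0,0,0,0,0,-0.41,-1,0,0,0,0,0,-0.48,-1,0,0,0,0,0,-0.55,-1,0,0,0,0,0,-0.62,-1,0,0,0,0,0,-0.69],
)

```text
time_s: 4.77
eef_pos: [0.491, 0.3736, 0.0729]
eef_rot: [0.422, 0.907, 0.0, 0.0]
contact_force: [-2.6, -0.1, 8.1]
grip_width: 0.0153
grasp_force: 60.0
```

>>> play_rows(
  motion=[-1,0,0,0,0,0,-0.05,-1,0,0,0,0,0,-0.09,-1,0,0,0,0,0,-0.09,-1,0,0,0,0,0,-0.09],
)

```text
time_s: 5.1
eef_pos: [0.4909, 0.3736, 0.0729]
eef_rot: [0.483, 0.876, 0.0, 0.0]
contact_force: [-3.4, 0.3, 8.0]
grip_width: 0.0151
grasp_force: 60.2
```

```bash
python3 - <<'E'
from h import *
go(.491,.3727,.071,122.4);s=env.state();print(s['contact_force'],s['ft_torque'],s['grasp_force'])
E
```

```text
t 5.1 at [0.4909 0.3736 0.0729] 122.26 q1,q6 [ 0.53 -0.04] w 0.0151 rows [ 0.    -0.007 -0.016] turn 0.002
[-3.3647756   0.3441386   8.00601382] [-0.11384373  0.68437344 -0.20431175] 60.226542949676514
```

>>> play_rows(
  motion=[1,0,0,0,0,0,0,1,0,0,0,0,0,0,1,0,0,0,0,0,0,1,0,0,0,0,0,0,1,0,0,1,0,0,0,1,0,0,1,0,0,0,1,0,0,1,0,0,0,1,0,0,1,0,0,0],
)

```text
time_s: 5.77
eef_pos: [0.4944, 0.3751, 0.2002]
eef_rot: [0.483, 0.876, 0.006, 0.004]
contact_force: [1.0, -0.2, -0.3]
grip_width: 0.0856
grasp_force: 0.0
```

>>> play_rows(
  motion=[1,0.6,-1,0.1,0,0,-0.3,1,0.6,-1,0.1,0,0,-0.3,1,0.6,-1,0.1,0,0,-0.3,1,0.6,-1,0.1,0,0,-0.3,1,0.6,-1,0.1,0,0,-0.3],
)

```text
time_s: 6.18
eef_pos: [0.5654, 0.2495, 0.2036]
eef_rot: [0.677, 0.736, 0.0, 0.001]
contact_force: [0.3, -0.1, 0.5]
grip_width: 0.085
grasp_force: 0.0
```

>>> play_rows(
  motion=[1,0.63,-1,0,0,0,-0.368,1,0.63,-1,0,0,0,-0.368,1,0.63,-1,0,0,0,-0.368,1,0.63,-1,0,0,0,-0.368,1,0.63,-1,0,0,0,-0.368,1,0.63,-1,0,0,0,-0.368,1,0.63,-1,0,0,0,-0.368],
)

```text
time_s: 6.77
eef_pos: [0.6383, 0.1342, 0.2032]
eef_rot: [0.855, 0.518, -0.0, -0.0]
contact_force: [-0.2, -1.1, -0.1]
grip_width: 0.0857
grasp_force: 0.0
```

```bash
python3 - <<'E'
from h import *
go(.6385,.0993,.104,62.2)
im,d=shot('top');P=cloud('top',d)
u,v=proj('top',[(.491,.373,.098)])[0]
vv,uu=np.mgrid[:384,:512];m=(np.hypot(uu-u,vv-v)<27)&(P[...,2]>.088)&(P[...,2]<.11)
q=P[m];print(m.sum(),cv2.minAreaRect((q[:,:2]*1000).astype(np.float32)))
E
```

```text
t 6.8 at [0.6383 0.1342 0.2032] 62.4 q1,q6 [0.09 0.57] w 0.0857 rows [ 0.001 -0.29  -0.826] turn -0.002
0 ((0.0, 0.0), (0.0, 0.0), 0.0)
```

>>> play_rows(
  motion=[1,0,-0.29,0,0,0,0,1,0,-0.29,0,0,0,0,1,0,-0.29,-0.826,0,0,0,1,0,-0.29,-0.826,0,0,0,1,0,-0.29,-0.826,0,0,0,1,0,-0.29,-0.826,0,0,0],
)

```text
time_s: 7.32
eef_pos: [0.6353, 0.0995, 0.0996]
eef_rot: [0.856, 0.518, -0.004, -0.002]
contact_force: [-0.2, 0.6, -0.3]
grip_width: 0.0853
grasp_force: 0.0
```

>>> play_rows(
  motion=[-1,0,0,0,0,0,0,-1,0,0,0,0,0,0,-1,0,0,0,0,0,0,-1,0,0,0,0,0,0,-1,0,0,0,0,0,0,-1,0,0,0,0,0,0,-1,0,0,0,0,0,0],
)

```text
time_s: 7.9
eef_pos: [0.6391, 0.0986, 0.1058]
eef_rot: [0.856, 0.516, 0.001, 0.0]
contact_force: [-1.2, 1.0, 6.2]
grip_width: 0.0173
grasp_force: 59.7
```

```bash
python3 - <<'E'
from h import *
go(.6385,.0993,.104,62.2);s=env.state();print(s['contact_force'],s['grasp_force'])
for n in('scene','top'):
    im,d=shot(n);P=cloud(n,d)
    u,v=proj(n,[(.491,.373,.098)])[0]
    vv,uu=np.mgrid[:384,:512];m=(np.hypot(uu-u,vv-v)<35)&(abs(P[...,2]-.0975)<.004)&(abs(P[...,0]-.491)<.06)&(abs(P[...,1]-.373)<.06)
    q=P[m];print(u,v,m.sum(),cv2.minAreaRect((q[:,:2]*1000).astype(np.float32)))
E
```

```text
t 7.9 at [0.6391 0.0986 0.1058] 62.17 q1,q6 [0.03 0.52] w 0.0173 rows [-0.005  0.005 -0.015] turn 0.0
[-1.15053606  1.02343703  6.15416348] 59.71443951129913
340.6983494523154 143.65150981373918 29 ((497.54052734375, 373.0364074707031), (12.325291633605957, 77.29798126220703), 35.5167121887207)
74.59277652743606 188.98199587126265 131 ((485.6852111816406, 381.34039306640625), (16.507108688354492, 61.39327621459961), 29.022451400756836)
```

>>> play_rows(
  motion=[-1,0,0,0.2,0,0,0,-1,0,0,0.5,0,0,0,-1,0,0,0.8,0,0,0,-1,0,0,1,0,0,0,-1,0,0,1,0,0,0],
)

```text
time_s: 8.42
eef_pos: [0.6411, 0.0985, 0.2305]
eef_rot: [0.856, 0.516, 0.004, 0.003]
contact_force: [1.3, 0.2, -3.2]
grip_width: 0.0171
grasp_force: 60.4
```

>>> play_rows(
  motion=[-1,-0.07,-0.25,0,0,0,0,-1,-0.15,-0.5,0,0,0,0,-1,-0.22,-0.75,0,0,0,0,-1,-0.3,-1,0,0,0,0,-1,-0.3,-1,0,0,0,0],
)

```text
time_s: 8.83
eef_pos: [0.6004, -0.0267, 0.2222]
eef_rot: [0.858, 0.514, -0.003, -0.0]
contact_force: [0.6, -0.0, -3.8]
grip_width: 0.0165
grasp_force: 60.4
```

>>> play_rows(
  motion=[-1,-0.07,-0.25,0,0,0,0,-1,-0.15,-0.5,0,0,0,0,-1,-0.22,-0.75,0,0,0,0,-1,-0.3,-1,0,0,0,0,-1,-0.3,-1,0,0,0,0],
)

```text
time_s: 9.25
eef_pos: [0.5644, -0.1464, 0.2223]
eef_rot: [0.858, 0.514, -0.002, -0.0]
contact_force: [0.6, -0.9, -4.6]
grip_width: 0.0167
grasp_force: 60.3
```

>>> play_rows(
  motion=[-1,-0.07,-0.25,0,0,0,0,-1,-0.15,-0.5,0,0,0,0,-1,-0.22,-0.75,0,0,0,0,-1,-0.3,-1,0,0,0,0,-1,-0.3,-1,0,0,0,0],
)

```text
time_s: 9.67
eef_pos: [0.5284, -0.2663, 0.2224]
eef_rot: [0.858, 0.514, -0.002, -0.0]
contact_force: [0.7, 0.6, -3.8]
grip_width: 0.0167
grasp_force: 60.4
```

```bash
python3 - <<'E'
from h import *
go(.4985,-.3622,.067,62.2);print(env.state()['grasp_force'])
im,d=shot('scene');cv2.imwrite('pics/sc2.png',cv2.resize(im[:,:,::-1],(800,600),interpolation=cv2.INTER_CUBIC))
E
```

```text
t 9.7 at [ 0.5284 -0.2663  0.2224] 61.88 q1,q6 [-0.59 -0.1 ] w 0.0167 rows [-0.249 -0.799 -1.295] turn 0.004
60.35935878753662
```

View pics/sc2.png

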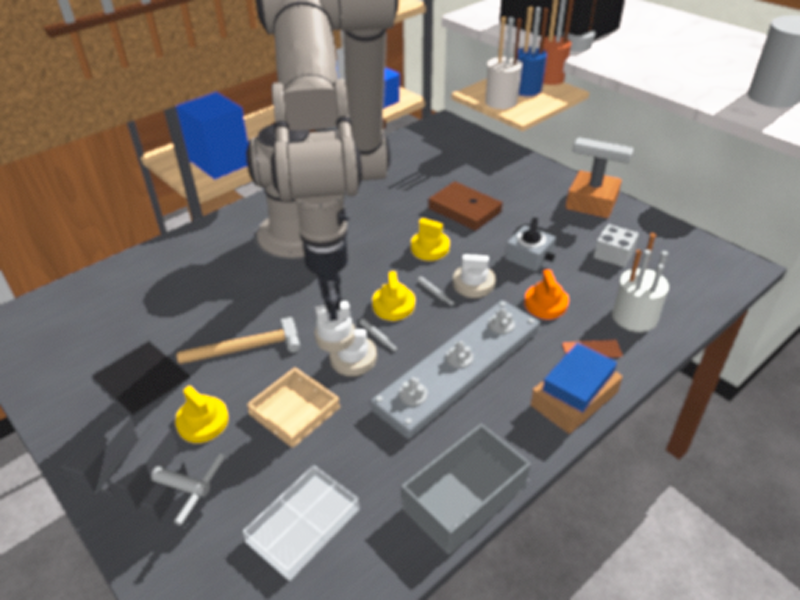

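The worn wheel is held at (335,325), the isolator at (533,235) has turned to off, and the tray at (293,407) is clear. Next I set the wheel in the tray.

>>> play_rows(
  motion=[-1,-0.07,-0.25,0,0,0,0,-1,-0.15,-0.5,0,0,0,0,-1,-0.25,-0.8,0,0,0,0,-1,-0.25,-0.8,-0.3,0,0,0,-1,-0.25,-0.8,-0.6,0,0,0,-1,-0.25,-0.8,-0.8,0,0,0,-1,-0.25,-0.8,-0.9,0,0,0,-1,-0.25,-0.8,-0.9,0,0,0],
)

```text
time_s: 10.38
eef_pos: [0.499, -0.3545, 0.1113]
eef_rot: [0.856, 0.516, -0.001, -0.005]
contact_force: [-0.8, 0.3, -4.8]
grip_width: 0.0166
grasp_force: 60.1
```

>>> play_rows(
  motion=[-1,0,0,-0.1,0,0,0,-1,0,0,-0.2,0,0,0,-1,0,0,-0.3,0,0,0,-1,0,0,-0.35,0,0,0,-1,0,0,-0.37,0,0,0,-1,0,0,-0.37,0,0,0,-1,0,0,-0.37,0,0,0],
)

```text
time_s: 10.97
eef_pos: [0.5013, -0.3576, 0.0729]
eef_rot: [0.856, 0.516, 0.0, 0.001]
contact_force: [-1.1, -0.8, -3.8]
grip_width: 0.017
grasp_force: 60.2
```

```bash
python3 - <<'E'
from h import *
go(.4985,-.3622,.067,62.2);s=env.state();print(s['contact_force'],s['grasp_force'])
E
```

```text
t 11.0 at [ 0.5013 -0.3576  0.0729] 62.17 q1,q6 [-0.74 -0.26] w 0.017 rows [-0.023 -0.039 -0.049] turn 0.0
[-1.1150843  -0.79355776 -3.75238158] 60.18291234970093
```

>>> play_rows(
  motion=[-1,-0.02,-0.04,-0.03,0,0,0,-1,-0.02,-0.04,-0.06,0,0,0,-1,-0.02,-0.04,-0.06,0,0,0,1,-0.02,-0.04,-0.06,0,0,0,1,-0.02,-0.04,-0.06,0,0,0,1,-0.02,-0.04,-0.06,0,0,0,1,-0.02,-0.04,-0.06,0,0,0],
)

```text
time_s: 11.55
eef_pos: [0.4986, -0.3625, 0.0655]
eef_rot: [0.856, 0.516, 0.0, 0.0]
contact_force: [-0.2, -0.1, -0.7]
grip_width: 0.0646
grasp_force: 0.0
```

>>> play_rows(
  motion=[1,0,0,0.25,0,0,0,1,0,0,0.6,0,0,0,1,0,0,1,0,0,0,1,0,0,1,0,0,0,1,0,0,1,0,0,0],
)

```text
time_s: 11.97
eef_pos: [0.4999, -0.3635, 0.1893]
eef_rot: [0.856, 0.516, 0.001, 0.004]
contact_force: [-0.1, 0.5, -0.1]
grip_width: 0.0855
grasp_force: 0.0
```

>>> play_rows(
  motion=[1,-0.13,0.7,0,0,0,-0.1,1,-0.13,0.7,0,0,0,-0.1,1,-0.13,0.7,0,0,0,-0.1,1,-0.13,0.7,0,0,0,-0.1],
)

```text
time_s: 12.3
eef_pos: [0.4819, -0.2758, 0.1837]
eef_rot: [0.894, 0.449, -0.001, -0.001]
contact_force: [1.4, -0.3, -0.1]
grip_width: 0.0852
grasp_force: 0.0
```

```bash
cat >> h.py <<'E'
def bars(items):
    im,d=shot('top');P=cloud('top',d)
    for nm,x,y,z,r in items:
        m=(abs(P[...,2]-z+.001)<.006)&(np.hypot(P[...,0]-x,P[...,1]-y)<r)
        k,l,st,ce=cv2.connectedComponentsWithStats(m.astype(np.uint8))
        if k<2: print(nm,'none');continue
        q=P[l==1+np.argmax(st[1:,4])];c,(w,h),a=cv2.minAreaRect((q[:,:2]*1000).astype(np.float32))
        if h>w:a+=90;w,h=h,w
        print(nm,len(q),'c',np.round(c,1),'wh',round(w,1),round(h,1),'ang',round(a,1),'z',np.median(q[:,2]).round(4))
E
python3 - <<'E'
from h import *
go(.468,-.1836,.058,42.8)
bars([('worn',.4985,-.3622,.089,.06),('W2',.468,-.1836,.084,.07),('W1',.470,.1906,.084,.07),('iso',.491,.373,.098,.05)])
E
```

```text
t 12.3 at [ 0.4819 -0.2758  0.1837] 53.33 q1,q6 [-0.66 -0.02] w 0.0852 rows [-0.116  0.768 -1.047] turn -0.117
worn 55 c [ 490.4 -376.9] wh 23.3 17.4 ang 62.2 z 0.0886
W2 84 c [ 477.8 -174. ] wh 31.5 16.8 ang 42.8 z 0.0836
W1 163 c [470.2 190.7] wh 59.4 18.3 ang 41.3 z 0.0835
iso 201 c [489.9 374.2] wh 78.7 17.1 ang 118.1 z 0.0975
```

>>> play_rows(
  motion=[1,-0.116,0.768,0,0,0,-0.117,1,-0.116,0.768,0,0,0,-0.117,1,-0.116,0.768,-0.2,0,0,-0.117,1,-0.116,0.768,-0.8,0,0,-0.117,1,-0.116,0.768,-0.8,0,0,-0.117,1,-0.116,0.768,-0.8,0,0,-0.117],
)

```text
time_s: 12.85
eef_pos: [0.4658, -0.185, 0.0834]
eef_rot: [0.932, 0.363, -0.003, -0.004]
contact_force: [-1.0, 0.6, -0.6]
grip_width: 0.0856
grasp_force: 0.0
```

>>> play_rows(
  motion=[1,0,0,-0.23,0,0,0,1,0,0,-0.23,0,0,0,1,0,0,-0.23,0,0,0,-1,0,0,-0.23,0,0,0,-1,0,0,-0.23,0,0,0,-1,0,0,-0.23,0,0,0,-1,0,0,-0.23,0,0,0,-1,0,0,-0.23,0,0,0,-1,0,0,-0.23,0,0,0,-1,0,0,-0.23,0,0,0],
)

```text
time_s: 13.68
eef_pos: [0.469, -0.1861, 0.062]
eef_rot: [0.932, 0.364, 0.0, 0.0]
contact_force: [-1.2, 0.4, 6.8]
grip_width: 0.0169
grasp_force: 60.2
```

>>> play_rows(
  motion=[-1,0,0,0.25,0,0,0,-1,0,0,0.5,0,0,0,-1,0,0,0.75,0,0,0,-1,0,0,1,0,0,0,-1,0,0,1,0,0,0,-1,0,0,1,0,0,0],
)

```text
time_s: 14.18
eef_pos: [0.4693, -0.1863, 0.1823]
eef_rot: [0.932, 0.364, 0.001, 0.001]
contact_force: [-0.9, 0.5, -4.7]
grip_width: 0.0169
grasp_force: 60.3
```

```bash
python3 - <<'E'
from h import *
go(.655,-.180,.15,29.5);print(env.state()['grasp_force'])
bars([('worn',.4985,-.3622,.089,.06),('seat1',.655,-.18,.066,.024),('seat2',.6466,-.0403,.066,.024),('seat3',.6381,.0995,.066,.024)])
im,d=shot('top');P=cloud('top',d);np.savez('pics/top2',im=im,d=d)
for c in[(.655,-.180),(.6466,-.0403),(.6381,.0995)]:
    q=P.reshape(-1,3);dx=q[:,:2]-np.array(c);r=np.hypot(*dx.T);m=(q[:,2]>.0625)&(q[:,2]<.0685)&(r<.024)&(r>.008)
    a=np.arctan2(dx[m,1],dx[m,0]);f=(r[m]**2*np.exp(4j*a)).sum()/(r[m]**2).sum();print(m.sum(),np.degrees(np.angle(f))/4,abs(f))
E
```

```text
t 14.2 at [ 0.4693 -0.1863  0.1823] 42.63 q1,q6 [-0.53  0.3 ] w 0.0169 rows [ 1.548  0.053 -0.269] turn -0.146
60.32032370567322
worn 80 c [ 491.2 -374.3] wh 29.3 17.9 ang 63.7 z 0.0887
seat1 10 c [ 671.5 -169.2] wh 12.2 4.9 ang 139.2 z 0.0662
seat2 70 c [641.6 -35.4] wh 42.3 27.0 ang 55.5 z 0.0655
seat3 75 c [635.6  92.2] wh 41.9 27.7 ang 154.5 z 0.0656
12 30.006663748605998 0.6532657962825399
67 -33.86920132463746 0.6363555470095972
69 -28.430342285754662 0.6095033761513712
```

>>> play_rows(
  motion=[-1,0.25,0,0,0,0,-0.05,-1,0.5,0,0,0,0,-0.1,-1,0.75,0,0,0,0,-0.146,-1,0.75,0,0,0,0,-0.146],
)

```text
time_s: 14.62
eef_pos: [0.5624, -0.1857, 0.1785]
eef_rot: [0.967, 0.253, 0.0, -0.001]
contact_force: [0.2, -0.4, -3.4]
grip_width: 0.0171
grasp_force: 60.6
```

>>> play_rows(
  motion=[-1,0.25,0,0,0,0,0,-1,0.5,0,0,0,0,0,-1,0.75,0.05,0,0,0,0,-1,0.8,0.05,-0.1,0,0,0,-1,0.8,0.05,-0.15,0,0,0,-1,0.8,0.05,-0.15,0,0,0],
)

```text
time_s: 15.12
eef_pos: [0.6524, -0.1794, 0.1585]
eef_rot: [0.967, 0.255, -0.004, -0.002]
contact_force: [-1.2, -0.0, -4.2]
grip_width: 0.0169
grasp_force: 60.4
```

```bash
cat >> h.py <<'E'
from scipy.optimize import least_squares
def disc(R=.05,f=None):
    """centre of held wheel from its felt disc (top side at TCP z-.060+.024), top and scene views"""
    s=env.state();p=s['eef_pos'];zt=p[2]-.060+.024
    for n in('top','scene'):
        im,d=shot(n,None);P=cloud(n,d)
        m=(abs(P[...,2]-zt)<.006)&(np.hypot(P[...,0]-p[0],P[...,1]-p[1])<R+.012)&(np.hypot(P[...,0]-p[0],P[...,1]-p[1])>.034)
        q=P[m][:,:2]
        # outer edge: farthest point per angular bin
        a=np.arctan2(q[:,1]-p[1],q[:,0]-p[0]);r=np.hypot(q[:,0]-p[0],q[:,1]-p[1]);E=[]
        for k in range(-18,18):
            b=(a>=k*np.pi/18)&(a<(k+1)*np.pi/18)
            if b.sum()>2:E.append(q[b][np.argmax(r[b])])
        E=np.array(E);S=least_squares(lambda c:np.hypot(E[:,0]-c[0],E[:,1]-c[1])-c[2],[*p[:2],R],loss='soft_l1',f_scale=.002).x
        print(n,len(q),len(E),'disc-TCP mm',((S[:2]-p[:2])*1000).round(1),'R',S[2].round(4),'z',np.median(P[m][:,2]).round(4))
E
python3 - <<'E'
from h import *
go(.655,-.180,.152,29.5);disc()
im,d=shot('top');u,v=proj('top',[env.state()['eef_pos']])[0].astype(int);c=im[max(v-50,0):v+50,u-65:u+65,::-1];cv2.imwrite('pics/c3.png',cv2.resize(c,None,fx=5,fy=5,interpolation=cv2.INTER_CUBIC))
E
```

```text
t 15.1 at [ 0.6524 -0.1794  0.1585] 29.53 q1,q6 [-0.38  0.67] w 0.0169 rows [ 0.021 -0.005 -0.054] turn -0.0Traceback (most recent call last):
  File "<stdin>", line 2, in <module>
  File "h.py", line 48, in disc
    E=np.array(E);S=least_squares(lambda c:np.hypot(E[:,0]-c[0],E[:,1]-c[1])-c[2],[*p[:2],R],loss='soft_l1',f_scale=.002).x
                    ~~~~~~~~~~~~~^^^^^^^^^^^^^^^^^^^^^^^^^^^^^^^^^^^^^^^^^^^^^^^^^^^^^^^^^^^^^^^^^^^^^^^^^^^^^^^^^^^^^^^^
    return func(*args, **kwargs)
    vector_fun = VectorFunction(
        fun_wrapped,
    ...<6 lines>...
        workers=workers
    )
    self._update_fun()
    ~~~~~~~~~~~~~~~~^^
    self.f = self.fun_wrapped(xp_copy(self.x))
             ~~~~~~~~~~~~~~~~^^^^^^^^^^^^^^^^^
    return np.atleast_1d(self.fun(x))
                         ~~~~~~~~^^^
    return self.f(x, *self.args, **self.kwargs)
           ~~~~~~^^^^^^^^^^^^^^^^^^^^^^^^^^^^^^
  File "h.py", line 48, in <lambda>
    E=np.array(E);S=least_squares(lambda c:np.hypot(E[:,0]-c[0],E[:,1]-c[1])-c[2],[*p[:2],R],loss='soft_l1',f_scale=.002).x
                                                    ~^^^^^
IndexError: too many indices for array: array is 1-dimensional, but 2 were indexed
```

```bash
sed -i "s/for n in('top','scene'):\n        im,d=shot(n,None)/X/; s/    for n in('top','scene'):/    for n in('scene',):/" h.py
python3 - <<'E'
from h import *
disc();go(.655,-.180,.152,29.5)
im,d=shot('scene');P=cloud('scene',d)
# seat flange check in scene view is hidden; calibrate bias w/ worn tray etc. skip
u,v=proj('scene',[env.state()['eef_pos']])[0].astype(int);c=im[v-45:v+55,u-65:u+65,::-1];cv2.imwrite('pics/c3.png',cv2.resize(c,None,fx=5,fy=5,interpolation=cv2.INTER_CUBIC))
E
```

```text
scene 278 25 disc-TCP mm [ 2.6 -2.8] R 0.0486 z 0.1223
t 15.2 at [ 0.6532 -0.1801  0.1618] 29.47 q1,q6 [-0.38  0.67] w 0.0165 rows [ 0.015  0.001 -0.082] turn 0.0
```

View pics/c3.png

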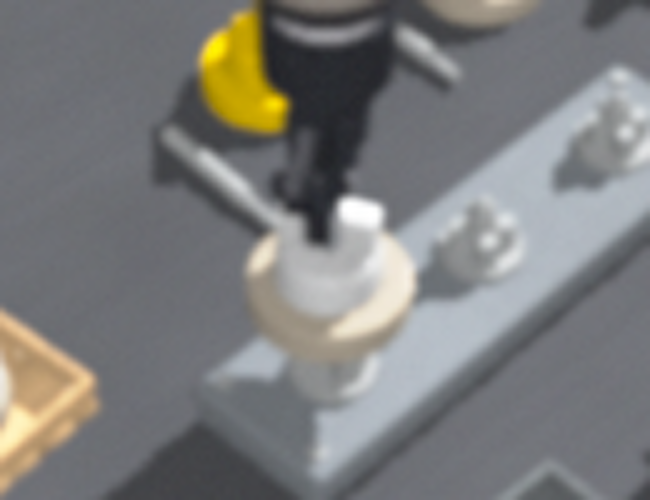

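The crop shows the wheel at (330,290) held level above the right spindle's flange at (335,375). Next I lower it over the pilot.

>>> play_rows(
  motion=[-1,0.02,-0.004,0,0,0,0,-1,0.02,-0.004,-0.05,0,0,0,-1,0.02,-0.004,-0.1,0,0,0,-1,0.02,-0.004,-0.15,0,0,0,-1,0.02,-0.004,-0.18,0,0,0,-1,0.02,-0.004,-0.18,0,0,0],
)

```text
time_s: 15.77
eef_pos: [0.6565, -0.1804, 0.1402]
eef_rot: [0.967, 0.254, -0.001, -0.001]
contact_force: [0.3, 0.0, -4.4]
grip_width: 0.0168
grasp_force: 60.5
```

>>> play_rows(
  motion=[-1,0,0,-0.03,0,0,0,-1,0,0,-0.06,0,0,0,-1,0,0,-0.09,0,0,0,-1,0,0,-0.09,0,0,0,-1,0,0,-0.09,0,0,0],
)

```text
time_s: 16.18
eef_pos: [0.6569, -0.1805, 0.1305]
eef_rot: [0.967, 0.254, -0.0, -0.0]
contact_force: [-1.4, -0.2, -4.2]
grip_width: 0.0166
grasp_force: 60.5
```

```bash
python3 - <<'E'
from h import *
go(.6555,-.1805,.106,29.5);s=env.state();print(s['contact_force'],s['ft_torque'],s['grasp_force'])
E
```

```text
t 16.2 at [ 0.6569 -0.1805  0.1305] 29.48 q1,q6 [-0.38  0.68] w 0.0166 rows [-0.012  0.    -0.204] turn 0.0
[-1.36212772 -0.17439147 -4.24863437] [ 0.01626153  0.37038754 -0.05279928] 60.516968965530396
```

>>> play_rows(
  motion=[-1,0,0,-0.03,0,0,0,-1,0,0,-0.06,0,0,0,-1,0,0,-0.08,0,0,0,-1,0,0,-0.08,0,0,0],
)

```text
time_s: 16.52
eef_pos: [0.6569, -0.1803, 0.1205]
eef_rot: [0.967, 0.255, -0.0, -0.0]
contact_force: [-2.2, 1.3, -5.2]
grip_width: 0.0168
grasp_force: 60.6
```

```bash
python3 - <<'E'
from h import *
go(.6555,-.1805,.108,29.5);s=env.state();print(s['contact_force'],s['ft_torque'],s['grasp_force'])
E
```

```text
t 16.5 at [ 0.6569 -0.1803  0.1205] 29.49 q1,q6 [-0.38  0.68] w 0.0168 rows [-0.012 -0.002 -0.104] turn 0.0
[-2.20642736  1.27766419 -5.18806108] [0.33300613 0.50096942 0.00580852] 60.5776172876358
```

>>> play_rows(
  motion=[-1,0,0,-0.04,0,0,0,-1,0,0,-0.08,0,0,0,-1,0,0,-0.1,0,0,0,-1,0,0,-0.11,0,0,0,-1,0,0,-0.11,0,0,0],
)

```text
time_s: 16.93
eef_pos: [0.657, -0.1803, 0.1082]
eef_rot: [0.967, 0.255, -0.0, -0.0]
contact_force: [-4.4, 2.6, -0.2]
grip_width: 0.0165
grasp_force: 61.0
```

```bash
python3 - <<'E'
from h import *
go(.6555,-.1805,.108,29.5);s=env.state();print(s['contact_force'],s['ft_torque'],s['grasp_force'])
E
```

```text
t 16.9 at [ 0.657  -0.1803  0.1082] 29.49 q1,q6 [-0.38  0.68] w 0.0165 rows [-0.012 -0.002 -0.001] turn 0.0
[-4.43286862  2.55386618 -0.16861686] [0.57901094 0.97292358 0.03804409] 61.015958189964294
```

>>> play_rows(
  motion=[1,0,0,0,0,0,0,1,0,0,0,0,0,0,1,0,0,0,0,0,0,1,0,0,0,0,0,0,1,0,0,0.25,0,0,0,1,0,0,0.6,0,0,0,1,0,0,1,0,0,0,1,0,0,1,0,0,0,1,0,0,1,0,0,0],
)

```text
time_s: 17.68
eef_pos: [0.6593, -0.1814, 0.2335]
eef_rot: [0.967, 0.254, 0.004, 0.003]
contact_force: [0.4, 0.4, -1.0]
grip_width: 0.0852
grasp_force: 0.0
```

>>> play_rows(
  motion=[1,-0.5,1,0,0,0,0.05,1,-0.5,1,0,0,0,0.05,1,-0.5,1,0,0,0,0.05,1,-0.5,1,0,0,0,0.05],
)

```text
time_s: 18.02
eef_pos: [0.5943, -0.0556, 0.2273]
eef_rot: [0.956, 0.294, -0.001, -0.002]
contact_force: [1.6, -0.2, 1.5]
grip_width: 0.0855
grasp_force: 0.0
```

>>> play_rows(
  motion=[1,-0.5,1,0,0,0,0.05,1,-0.5,1,0,0,0,0.05,1,-0.5,1,0,0,0,0.05,1,-0.5,1,0,0,0,0.05,1,-0.5,1,0,0,0,0.05],
)

```text
time_s: 18.43
eef_pos: [0.536, 0.0617, 0.2278]
eef_rot: [0.943, 0.331, -0.0, -0.0]
contact_force: [0.7, 0.3, 0.2]
grip_width: 0.0855
grasp_force: 0.0
```

```bash
python3 - <<'E'
from h import *
go(.470,.1906,.06,41.3)
bars([('worn',.4985,-.3622,.089,.06),('W2',.655,-.18,.130,.05),('W1',.470,.1906,.084,.1),('iso',.491,.373,.098,.05)])
E
```

```text
t 18.4 at [0.536  0.0617 0.2278] 38.7 q1,q6 [-0.03  0.87] w 0.0855 rows [-0.55   1.074 -1.398] turn 0.029
worn 162 c [ 499.1 -361.9] wh 59.4 19.1 ang 60.3 z 0.0883
W2 167 c [ 656.9 -180.7] wh 58.8 18.4 ang 29.1 z 0.1295
W1 none
iso 55 c [476.4 397.1] wh 23.9 15.0 ang 124.9 z 0.0967
```

```bash
sed -i "s/def bars(items):/def bars(items,n='top'):/; s/shot('top');P=cloud('top',d)$/shot(n);P=cloud(n,d)/" h.py; python3 - <<'E'
from h import *
bars([('W1',.470,.1906,.084,.1),('W2',.655,-.18,.13,.05)],'scene')
E
```

```text
W1 26 c [436.2 199.7] wh 25.9 18.4 ang 40.1 z 0.0826
W2 111 c [ 658.8 -181.9] wh 59.7 21.1 ang 24.8 z 0.1297
```

>>> play_rows(
  motion=[1,0.2,-1,0,0,0,0,1,0.2,-1,0,0,0,0,1,0.2,-1,0,0,0,0,1,0.2,-1,0,0,0,0,1,0.2,-1,0,0,0,0],
)

```text
time_s: 18.95
eef_pos: [0.5617, -0.0645, 0.2272]
eef_rot: [0.945, 0.327, -0.0, 0.0]
contact_force: [-0.2, 0.1, -0.1]
grip_width: 0.0853
grasp_force: 0.0
```

```bash
python3 - <<'E'
from h import *
bars([('W1',.470,.1906,.084,.1),('iso',.491,.373,.098,.05)])
bars([('W1',.470,.1906,.084,.1)],'scene')
im,d=shot('top');cv2.imwrite('pics/t4.png',cv2.resize(im[:,:,::-1],(800,600),interpolation=cv2.INTER_CUBIC))
go(.47,.19,.06,41)
E
```

```text
W1 71 c [433.9 202.1] wh 29.0 18.1 ang 46.1 z 0.0839
iso 202 c [489.8 373.8] wh 78.5 16.5 ang 120.6 z 0.0976
W1 66 c [423.2 190.7] wh 56.9 23.6 ang 42.4 z 0.0826
t 19.1 at [ 0.5612 -0.0608  0.2278] 38.45 q1,q6 [-0.24  0.66] w 0.0854 rows [-0.76   2.09  -1.398] turn 0.028
```

View pics/t4.png

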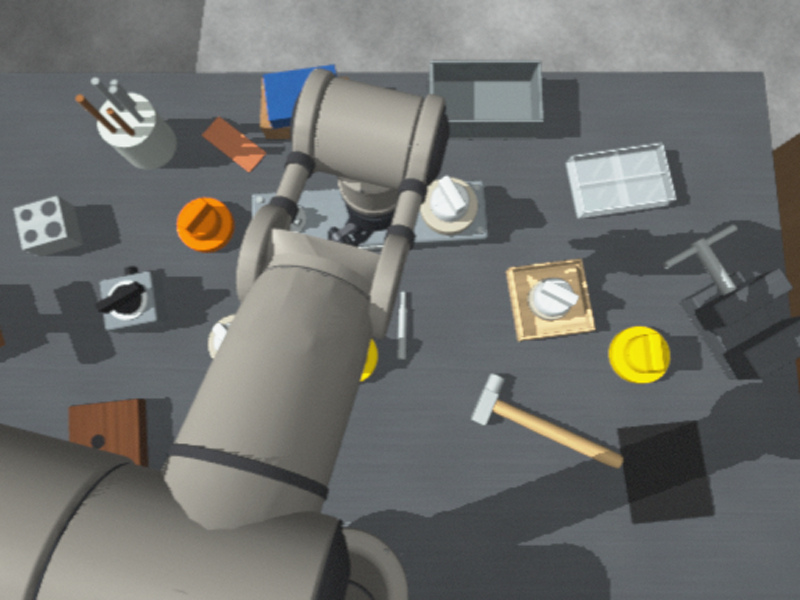

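The new wheel W1 has been knocked towards the robot, from (238,313) to about (232,340), and the forearm partly hides it. The worn wheel is flat in the tray at (553,297). I move the arm aside to measure W1 again.

>>> play_rows(
  motion=[1,-0.2,-1,0,0,0,0,1,-0.2,-1,0,0,0,0,1,-0.2,-1,0,0,0,0,1,-0.2,-1,0,0,0,0,1,-0.2,-1,0,0,0,0],
)

```text
time_s: 19.52
eef_pos: [0.537, -0.1815, 0.2281]
eef_rot: [0.944, 0.329, 0.0, -0.0]
contact_force: [-0.7, 0.5, -0.3]
grip_width: 0.0856
grasp_force: 0.0
```

```bash
python3 - <<'E'
from h import *
bars([('W1',.430,.1906,.084,.1)])
bars([('W1',.430,.1906,.084,.1)],'scene')
go(.426,.19,.06,41)
E
```

```text
W1 167 c [421.6 191.7] wh 59.7 18.4 ang 42.2 z 0.0836
W1 62 c [422.7 191.1] wh 57.1 22.6 ang 41.9 z 0.0826
t 19.6 at [ 0.5374 -0.1795  0.2282] 38.53 q1,q6 [-0.46  0.44] w 0.0851 rows [-0.929  3.079 -1.402] turn 0.027
```

>>> play_rows(
  motion=[1,-0.3,1,0,0,0,0.041,1,-0.3,1,0,0,0,0.041,1,-0.3,1,0,0,0,0.041,1,-0.3,1,0,0,0,0.041],
)

```text
time_s: 19.95
eef_pos: [0.4989, -0.0529, 0.2285]
eef_rot: [0.932, 0.363, -0.0, -0.002]
contact_force: [-0.2, -1.0, 0.1]
grip_width: 0.0852
grasp_force: 0.0
```

>>> play_rows(
  motion=[1,-0.3,1,0,0,0,0,1,-0.3,1,0,0,0,0,1,-0.3,1,0,0,0,0,1,-0.3,1,0,0,0,0],
)

```text
time_s: 20.28
eef_pos: [0.4623, 0.0668, 0.2285]
eef_rot: [0.932, 0.364, 0.0, -0.001]
contact_force: [1.1, -0.6, -0.3]
grip_width: 0.0855
grasp_force: 0.0
```

>>> play_rows(
  motion=[1,-0.36,1,0,0,0,0,1,-0.36,1,0,0,0,0,1,-0.36,1,0,0,0,0,1,-0.36,1,-0.5,0,0,0,1,-0.36,1,-0.5,0,0,0,1,-0.36,1,-0.5,0,0,0],
)

```text
time_s: 20.78
eef_pos: [0.4186, 0.1809, 0.165]
eef_rot: [0.932, 0.362, -0.004, -0.0]
contact_force: [-0.8, -0.0, -0.2]
grip_width: 0.0852
grasp_force: 0.0
```

```bash
python3 - <<'E'
from h import *
bars([('W1',.430,.1906,.084,.1)],'scene')
go(.422,.191,.06,42.2)
E
```

```text
W1 64 c [422.  191.9] wh 56.6 28.7 ang 46.7 z 0.0829
t 20.8 at [0.4203 0.1805 0.1671] 42.36 q1,q6 [0.24 1.07] w 0.0853 rows [ 0.014  0.087 -0.893] turn -0.002
```

>>> play_rows(
  motion=[1,0,0.087,0,0,0,0,1,0,0.087,-0.3,0,0,0,1,0,0.087,-0.6,0,0,0,1,0,0.087,-0.87,0,0,0,1,0,0.087,-0.87,0,0,0,1,0,0.087,-0.87,0,0,0],
)

```text
time_s: 21.33
eef_pos: [0.4225, 0.1901, 0.0644]
eef_rot: [0.933, 0.36, -0.0, -0.0]
contact_force: [0.8, 0.6, 1.1]
grip_width: 0.0852
grasp_force: 0.0
```

>>> play_rows(
  motion=[-1,0,0,0,0,0,0,-1,0,0,0,0,0,0,-1,0,0,0,0,0,0,-1,0,0,0,0,0,0,-1,0,0,0,0,0,0,-1,0,0,0,0,0,0,-1,0,0,0,0,0,0],
)

```text
time_s: 21.92
eef_pos: [0.4225, 0.19, 0.0647]
eef_rot: [0.933, 0.36, 0.001, 0.0]
contact_force: [-0.9, 0.1, 8.2]
grip_width: 0.0167
grasp_force: 60.3
```

>>> play_rows(
  motion=[-1,0,0,0.25,0,0,0,-1,0,0,0.5,0,0,0,-1,0,0,0.75,0,0,0,-1,0,0,1,0,0,0,-1,0,0,1,0,0,0,-1,0,0,1,0,0,0],
)

```text
time_s: 22.42
eef_pos: [0.4226, 0.19, 0.1848]
eef_rot: [0.933, 0.36, 0.001, 0.0]
contact_force: [-0.4, 0.3, -3.3]
grip_width: 0.0168
grasp_force: 59.9
```

```bash
python3 - <<'E'
from h import *
go(.639,.0985,.165,62.2)
disc()
im,d=shot('scene');u,v=proj('scene',[env.state()['eef_pos']])[0].astype(int);c=im[v-45:v+55,u-65:u+65,::-1];cv2.imwrite('pics/c5.png',cv2.resize(c,None,fx=4,fy=4,interpolation=cv2.INTER_CUBIC))
E
```

```text
t 22.4 at [0.4226 0.19   0.1848] 42.18 q1,q6 [0.26 1.09] w 0.0168 rows [ 1.804 -0.762 -0.165] turn 0.222
scene 119 21 disc-TCP mm [ 2.9 -3.4] R 0.0479 z 0.1452
```

View pics/c5.png

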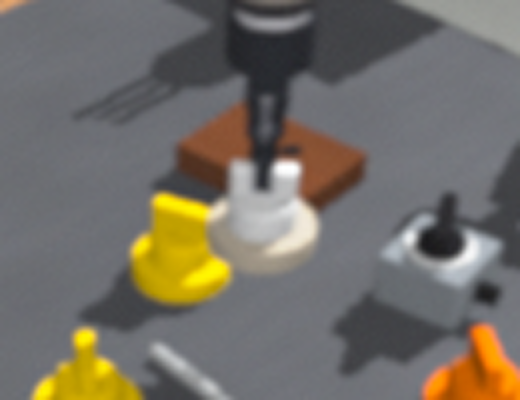

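The wheel is held straight at (265,235) in the crop. Next I carry it to the left spindle and turn it to 62.2°.

>>> play_rows(
  motion=[-1,0.25,-0.1,0,0,0,0.05,-1,0.5,-0.2,0,0,0,0.1,-1,0.75,-0.3,0,0,0,0.15,-1,0.9,-0.38,0,0,0,0.2,-1,0.9,-0.38,0,0,0,0.222,-1,0.9,-0.38,0,0,0,0.222],
)

```text
time_s: 23.02
eef_pos: [0.5297, 0.1433, 0.181]
eef_rot: [0.857, 0.516, -0.002, -0.001]
contact_force: [-0.8, -0.2, -4.0]
grip_width: 0.0166
grasp_force: 60.1
```

>>> play_rows(
  motion=[-1,0.25,-0.1,0,0,0,0,-1,0.5,-0.2,0,0,0,0,-1,0.75,-0.3,0,0,0,0,-1,0.9,-0.38,0,0,0,0,-1,0.91,-0.38,-0.1,0,0,0,-1,0.91,-0.38,-0.15,0,0,0,-1,0.91,-0.38,-0.15,0,0,0,-1,0.91,-0.38,-0.15,0,0,0],
)

```text
time_s: 23.68
eef_pos: [0.6374, 0.0995, 0.1644]
eef_rot: [0.856, 0.516, -0.002, -0.001]
contact_force: [0.1, -0.0, -2.8]
grip_width: 0.0169
grasp_force: 60.3
```

```bash
python3 - <<'E'
from h import *
disc()
go(.640,.0988,.134,62.2);s=env.state();print(s['contact_force'],s['ft_torque'],s['grasp_force'])
E
```

```text
scene 144 23 disc-TCP mm [ 2. -5.] R 0.0474 z 0.1245
t 23.7 at [0.638  0.0995 0.1654] 62.2 q1,q6 [0.04 0.52] w 0.0169 rows [ 0.016 -0.006 -0.262] turn 0.0
[-0.3885417   0.20251019 -2.868059  ] [0.01953135 0.00524163 0.04351323] 60.29688477516174
```

>>> play_rows(
  motion=[-1,0.014,-0.004,0,0,0,0,-1,0.014,-0.004,-0.06,0,0,0,-1,0.014,-0.004,-0.12,0,0,0,-1,0.014,-0.004,-0.18,0,0,0,-1,0.014,-0.004,-0.2,0,0,0,-1,0.014,-0.004,-0.2,0,0,0],
)

```text
time_s: 24.23
eef_pos: [0.6402, 0.0981, 0.1404]
eef_rot: [0.856, 0.516, -0.001, -0.001]
contact_force: [-0.2, 0.0, -2.2]
grip_width: 0.0166
grasp_force: 60.3
```

>>> play_rows(
  motion=[-1,0,0,-0.03,0,0,0,-1,0,0,-0.06,0,0,0,-1,0,0,-0.09,0,0,0,-1,0,0,-0.12,0,0,0,-1,0,0,-0.12,0,0,0],
)

```text
time_s: 24.65
eef_pos: [0.6416, 0.0983, 0.1304]
eef_rot: [0.856, 0.516, 0.001, 0.001]
contact_force: [-4.4, 0.3, 13.2]
grip_width: 0.0164
grasp_force: 62.7
```

```bash
python3 - <<'E'
from h import *
go(.640,.0988,.1107,62.2);s=env.state();print(s['contact_force'],s['ft_torque'],s['grasp_force'])
E
```

```text
t 24.6 at [0.6416 0.0983 0.1304] 62.16 q1,q6 [0.03 0.52] w 0.0164 rows [-0.013  0.004 -0.164] turn 0.0
[-4.4457894   0.34324882 13.15095442] [0.10352518 1.23091823 0.02333254] 62.698155641555786
```

>>> play_rows(
  motion=[-1,-0.012,0.004,-0.02,0,0,0,-1,-0.012,0.004,-0.02,0,0,0.02,-1,-0.012,0.004,-0.02,0,0,0.04,-1,-0.012,0.004,-0.02,0,0,0.02,-1,-0.012,0.004,-0.02,0,0,0,-1,-0.012,0.004,-0.02,0,0,-0.02,-1,-0.012,0.004,-0.02,0,0,-0.04,-1,-0.012,0.004,-0.02,0,0,-0.02,-1,-0.012,0.004,-0.02,0,0,0,-1,-0.012,0.004,-0.02,0,0,0],
)

```text
time_s: 25.48
eef_pos: [0.6415, 0.0987, 0.1303]
eef_rot: [0.856, 0.517, 0.003, 0.002]
contact_force: [-4.3, -1.5, 22.0]
grip_width: 0.0164
grasp_force: 63.9
```

```bash
python3 - <<'E'
from h import *
go(.640,.0988,.1107,62.2);s=env.state();print(s['contact_force'],s['ft_torque'],s['grasp_force'])
E
```

```text
t 25.5 at [0.6415 0.0987 0.1303] 62.23 q1,q6 [0.03 0.52] w 0.0164 rows [-0.013  0.001 -0.164] turn -0.0
[-4.32754677 -1.49599509 22.01640402] [ 0.04550079  1.31019255 -0.09220282] 63.90477418899536
```

>>> play_rows(
  motion=[-1,0,0,0.06,0,0,0,-1,0,0,0.06,0,0,0,-1,0,0,0.06,0,0,0],
)

```text
time_s: 25.73
eef_pos: [0.6396, 0.0985, 0.1321]
eef_rot: [0.857, 0.516, 0.0, 0.0]
contact_force: [0.0, 0.4, -3.1]
grip_width: 0.0167
grasp_force: 60.5
```

>>> play_rows(
  motion=[-1,-0.015,0,0,0,0,0,-1,-0.03,0,0,0,0,0,-1,-0.03,0,0,0,0,0,-1,-0.03,0,0,0,0,0],
)

```text
time_s: 26.07
eef_pos: [0.6366, 0.0985, 0.1317]
eef_rot: [0.857, 0.516, 0.001, 0.0]
contact_force: [4.7, -0.6, -6.3]
grip_width: 0.0163
grasp_force: 60.0
```

>>> play_rows(
  motion=[-1,0.015,0,0,0,0,0,-1,0.03,0.0,0,0,0,0,-1,0.03,-0.03,0,0,0,0,-1,0.03,-0.03,0,0,0,0,-1,0.03,-0.03,0,0,0,0],
)

```text
time_s: 26.48
eef_pos: [0.6387, 0.0966, 0.1318]
eef_rot: [0.856, 0.516, -0.0, -0.002]
contact_force: [0.3, 5.7, -3.6]
grip_width: 0.0166
grasp_force: 60.3
```

>>> play_rows(
  motion=[-1,0,0.03,0,0,0,0,-1,0,0.06,0,0,0,0,-1,0,0.06,0,0,0,0,-1,0,0.06,0,0,0,0],
)

```text
time_s: 26.82
eef_pos: [0.6394, 0.1019, 0.1321]
eef_rot: [0.856, 0.516, -0.0, 0.0]
contact_force: [-0.2, -1.4, -3.4]
grip_width: 0.0165
grasp_force: 60.4
```

>>> play_rows(
  motion=[-1,0.03,-0.03,0,0,0,0,-1,0.03,-0.03,0,0,0,0,-1,0.03,-0.03,0,0,0,0],
)

```text
time_s: 27.07
eef_pos: [0.6421, 0.0983, 0.1317]
eef_rot: [0.857, 0.516, -0.001, -0.001]
contact_force: [-4.3, -0.3, -2.1]
grip_width: 0.0164
grasp_force: 60.6
```

>>> play_rows(
  motion=[-1,-0.023,0.015,0,0,0,0,-1,-0.023,0.015,0,0,0,0,-1,-0.023,0.015,-0.02,0,0,0,-1,-0.023,0.015,-0.04,0,0,0,-1,-0.023,0.015,-0.06,0,0,0,-1,-0.023,0.015,-0.06,0,0,0],
)

```text
time_s: 27.57
eef_pos: [0.6403, 0.1005, 0.1243]
eef_rot: [0.856, 0.516, -0.0, -0.0]
contact_force: [-2.0, -0.3, -4.1]
grip_width: 0.0166
grasp_force: 60.4
```

```bash
python3 - <<'E'
from h import *
go(.640,.0988,.1107,62.2);s=env.state();print(s['contact_force'],s['ft_torque'],s['grasp_force'])
E
```

```text
t 27.6 at [0.6403 0.1005 0.1243] 62.16 q1,q6 [0.04 0.52] w 0.0166 rows [-0.002 -0.014 -0.114] turn 0.0
[-1.97852036 -0.27847141 -4.09486614] [-0.12545037  0.34326822  0.00218336] 60.376843214035034
```

It dropped over the splines, so I press it home, release and lift.

>>> play_rows(
  motion=[-1,0,0,-0.04,0,0,0,-1,0,0,-0.08,0,0,0,-1,0,0,-0.12,0,0,0,-1,0,0,-0.13,0,0,0,-1,0,0,-0.13,0,0,0,-1,0,0,-0.13,0,0,0],
)

```text
time_s: 28.07
eef_pos: [0.6403, 0.1004, 0.1108]
eef_rot: [0.856, 0.516, 0.0, 0.0]
contact_force: [-7.5, -1.2, 9.8]
grip_width: 0.017
grasp_force: 62.0
```

>>> play_rows(
  motion=[1,0,0,0,0,0,0,1,0,0,0,0,0,0,1,0,0,0,0,0,0,1,0,0,0,0,0,0,1,0,0,0.25,0,0,0,1,0,0,0.6,0,0,0,1,0,0,1,0,0,0,1,0,0,1,0,0,0,1,0,0,1,0,0,0],
)

```text
time_s: 28.82
eef_pos: [0.6424, 0.1006, 0.2338]
eef_rot: [0.856, 0.516, 0.004, 0.002]
contact_force: [0.3, -0.6, -0.3]
grip_width: 0.0854
grasp_force: 0.0
```

>>> play_rows(
  motion=[1,-0.5,-1,0,0,0,0,1,-0.5,-1,0,0,0,0,1,-0.5,-1,0,0,0,0,1,-0.5,-1,0,0,0,0,1,-0.5,-1,0,0,0,0],
)

```text
time_s: 29.23
eef_pos: [0.5789, -0.0222, 0.2282]
eef_rot: [0.857, 0.515, -0.001, -0.0]
contact_force: [0.4, 0.4, -0.2]
grip_width: 0.0854
grasp_force: 0.0
```

>>> play_rows(
  motion=[1,-1,-1,0,0,0,0,1,-1,-1,0,0,0,0,1,-1,-1,0,0,0,0,1,-1,-1,0,0,0,0,1,-1,-1,0,0,0,0],
)

```text
time_s: 29.65
eef_pos: [0.457, -0.1421, 0.2285]
eef_rot: [0.857, 0.515, -0.001, -0.001]
contact_force: [0.9, 0.6, -0.5]
grip_width: 0.0855
grasp_force: 0.0
```

```bash
python3 - <<'E'
from h import *
L=[('W2',.656,-.18,.130,.05),('W1',.64,.1,.130,.05),('worn',.4985,-.3622,.089,.06),('iso',.491,.373,.098,.05)]
bars(L);bars(L,'scene')
im,d=shot('scene');cv2.imwrite('pics/s6.png',cv2.resize(im[:,:,::-1],(800,600),interpolation=cv2.INTER_CUBIC))
go(.491,.3735,.071,122.3)
E
```

```text
W2 33 c [ 675.4 -174.5] wh 25.0 13.3 ang 52.0 z 0.1294
W1 164 c [640.1  99.5] wh 59.9 18.4 ang 62.4 z 0.1296
worn 164 c [ 498.7 -361.4] wh 59.0 18.8 ang 61.1 z 0.0888
iso 202 c [489.7 373.5] wh 78.3 17.4 ang 120.0 z 0.0973
W2 106 c [ 657.9 -182.1] wh 58.6 21.9 ang 33.4 z 0.1295
W1 86 c [640.7  95.8] wh 57.5 23.9 ang 67.0 z 0.1286
worn 108 c [ 498.9 -363.4] wh 58.3 21.0 ang 59.2 z 0.0885
iso 58 c [493.6 370.4] wh 80.8 18.9 ang 119.8 z 0.097
t 29.8 at [ 0.4609 -0.1392  0.229 ] 62.11 q1,q6 [-0.45  0.03] w 0.0853 rows [ 0.251  4.272 -1.317] turn 0.669
```

View pics/s6.png

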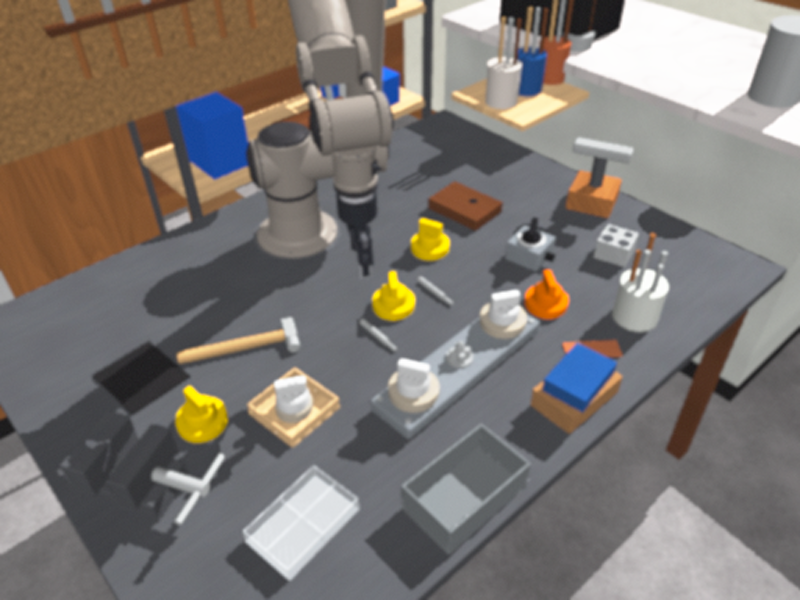

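The picture shows both new wheels seated at (413,382) and (503,312), the worn wheel in the tray at (293,397), the punches undisturbed and no third felt wheel. Next I turn the isolator back on.

>>> play_rows(
  motion=[1,0.25,1,0,0,0,0.2,1,0.25,1,0,0,0,0.2,1,0.25,1,0,0,0,0.2,1,0.25,1,0,0,0,0.2],
)

```text
time_s: 30.13
eef_pos: [0.4921, -0.0118, 0.2289]
eef_rot: [0.762, 0.648, 0.001, -0.001]
contact_force: [-0.7, -0.6, -0.2]
grip_width: 0.0854
grasp_force: 0.0
```

>>> play_rows(
  motion=[1,0,1,0,0,0,0.2,1,0,1,0,0,0,0.2,1,0,1,0,0,0,0.2,1,0,1,0,0,0,0.2],
)

```text
time_s: 30.47
eef_pos: [0.4901, 0.1079, 0.2289]
eef_rot: [0.651, 0.759, 0.001, -0.001]
contact_force: [-1.3, 0.7, -0.2]
grip_width: 0.0851
grasp_force: 0.0
```

>>> play_rows(
  motion=[1,0,1,0,0,0,0.2,1,0,1,0,0,0,0.2,1,0,1,0,0,0,0.2,1,0,1,0,0,0,0.2],
)

```text
time_s: 30.8
eef_pos: [0.4896, 0.2278, 0.2287]
eef_rot: [0.525, 0.851, 0.001, -0.001]
contact_force: [0.1, 0.0, 0.4]
grip_width: 0.0853
grasp_force: 0.0
```

>>> play_rows(
  motion=[1,0,1,0,0,0,0.07,1,0,1,0,0,0,0.07,1,0,1,0,0,0,0.07,1,0,1,0,0,0,0.07,1,0,1,-0.3,0,0,0.07,1,0,1,-0.5,0,0,0.07,1,0,1,-0.5,0,0,0.07],
)

```text
time_s: 31.38
eef_pos: [0.4873, 0.3403, 0.1635]
eef_rot: [0.481, 0.877, -0.004, -0.003]
contact_force: [-0.0, -0.6, -0.8]
grip_width: 0.0854
grasp_force: 0.0
```

```bash
python3 - <<'E'
from h import *
go(.491,.3735,.0725,121.8)
E
```

```text
t 31.4 at [0.4873 0.3403 0.1635] 122.54 q1,q6 [ 0.48 -0.09] w 0.0854 rows [ 0.031  0.277 -0.759] turn -0.008
```

>>> play_rows(
  motion=[1,0.015,0.275,0,0,0,0,1,0.015,0.275,0,0,0,0,1,0.015,0.275,-0.4,0,0,0,1,0.015,0.275,-0.78,0,0,0,1,0.015,0.275,-0.78,0,0,0,1,0.015,0.275,-0.78,0,0,0],
)

```text
time_s: 31.88
eef_pos: [0.4905, 0.3728, 0.0733]
eef_rot: [0.481, 0.877, -0.003, -0.002]
contact_force: [-0.4, -0.2, 0.3]
grip_width: 0.0853
grasp_force: 0.0
```

>>> play_rows(
  motion=[-1,0,0,0,0,0,0,-1,0,0,0,0,0,0,-1,0,0,0,0,0,0,-1,0,0,0,0,0,0,-1,0,0,0,0,0,0,-1,0,0,0,0,0,0,-1,0,0,0,0,0,0],
)

```text
time_s: 32.47
eef_pos: [0.4915, 0.3729, 0.0771]
eef_rot: [0.481, 0.876, -0.001, -0.0]
contact_force: [-4.5, -4.2, 7.8]
grip_width: 0.0148
grasp_force: 59.9
```

```bash
python3 - <<'E'
from h import *
go(.491,.3735,.0725,192.4);s=env.state();print(s['contact_force'],s['grasp_force'])
E
```

```text
t 32.5 at [0.4915 0.3729 0.0771] 122.44 q1,q6 [ 0.53 -0.04] w 0.0148 rows [-0.004  0.005 -0.038] turn 0.777
[-4.50451712 -4.21405688  7.84193289] 59.85801815986633
```

>>> play_rows(
  motion=[-1,0,0,0,0,0,0.06,-1,0,0,0,0,0,0.13,-1,0,0,0,0,0,0.2,-1,0,0,0,0,0,0.27,-1,0,0,0,0,0,0.34,-1,0,0,0,0,0,0.41,-1,0,0,0,0,0,0.48,-1,0,0,0,0,0,0.55,-1,0,0,0,0,0,0.62,-1,0,0,0,0,0,0.69],
)

```text
time_s: 33.3
eef_pos: [0.4922, 0.3744, 0.0771]
eef_rot: [-0.042, 0.999, 0.001, 0.001]
contact_force: [-2.1, 3.4, 4.8]
grip_width: 0.0145
grasp_force: 59.2
```

>>> play_rows(
  motion=[-1,0,0,0,0,0,0.05,-1,0,0,0,0,0,0.08,-1,0,0,0,0,0,0.08,1,0,0,0,0,0,0.08,1,0,0,0,0,0,0.08,1,0,0,0,0,0,0.08,1,0,0,0,0,0,0.08],
)

```text
time_s: 33.88
eef_pos: [0.4922, 0.3731, 0.0756]
eef_rot: [-0.102, 0.995, -0.0, -0.0]
contact_force: [0.4, -0.3, -0.2]
grip_width: 0.0624
grasp_force: 0.0
```

>>> play_rows(
  motion=[1,0,0,0.25,0,0,0,1,0,0,0.6,0,0,0,1,0,0,1,0,0,0,1,0,0,1,0,0,0,1,0,0,1,0,0,0],
)

```text
time_s: 34.3
eef_pos: [0.4938, 0.3742, 0.1997]
eef_rot: [-0.102, 0.995, 0.002, 0.003]
contact_force: [0.5, -0.8, 0.1]
grip_width: 0.0857
grasp_force: 0.0
```

>>> play_rows(
  motion=[1,0,-1,0.2,0,0,0,1,0,-1,0.2,0,0,0,1,0,-1,0.2,0,0,0,1,0,-1,0.2,0,0,0,1,0,-1,0.2,0,0,0],
)

```text
time_s: 34.72
eef_pos: [0.4919, 0.2514, 0.2187]
eef_rot: [-0.101, 0.995, -0.0, -0.001]
contact_force: [-0.3, 0.8, 0.7]
grip_width: 0.085
grasp_force: 0.0
```

>>> play_rows(
  motion=[1,0,-1,0.1,0,0,0,1,0,-1,0.1,0,0,0,1,0,-1,0.1,0,0,0,1,0,-1,0.1,0,0,0,1,0,-1,0.1,0,0,0,1,0,-1,0.1,0,0,0,1,0,-1,0.1,0,0,0],
)

```text
time_s: 35.3
eef_pos: [0.4918, 0.1348, 0.2309]
eef_rot: [-0.103, 0.995, 0.0, -0.001]
contact_force: [-0.3, 0.4, -0.1]
grip_width: 0.0856
grasp_force: 0.0
```

```bash
python3 - <<'E'
from h import *
L=[('W2',.656,-.18,.130,.05),('W1',.64,.1,.130,.05),('worn',.4985,-.3622,.089,.06),('iso',.491,.373,.098,.05)]
bars(L);bars(L,'scene');go(.49,.37,.2,12)
E
```

```text
W2 165 c [ 657.2 -181.1] wh 58.8 19.2 ang 28.5 z 0.1294
W1 164 c [640.2 100.1] wh 59.7 18.5 ang 60.5 z 0.1298
worn 165 c [ 499.3 -361.5] wh 59.0 19.0 ang 61.5 z 0.0882
iso 203 c [490.9 373.1] wh 75.4 18.4 ang 13.5 z 0.0973
W2 116 c [ 658.5 -182.4] wh 61.1 19.2 ang 29.7 z 0.1293
W1 85 c [641.1  97.4] wh 60.6 18.9 ang 60.1 z 0.1291
worn 108 c [ 498.5 -363.2] wh 58.8 24.1 ang 62.3 z 0.089
iso 77 c [493.6 372.5] wh 78.0 21.5 ang 13.2 z 0.0963
t 35.4 at [0.4919 0.1348 0.2312] -168.12 q1,q6 [ 0.12 -1.66] w 0.0853 rows [-0.016  1.96  -0.26 ] turn -1.999
```

```bash
python3 -c "
from rig import ticket
print(ticket.sign_off())"
```

```text
the job is handed in; nothing more can be done
None
```

I handed the job in. By the last camera measurements both new wheels are fully home on the left and right spindles, the worn wheel lies flat in the tray, and the isolator is back on; no verdict came back.

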